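# Free a circuit board from the ratchet holder

### The arm

A 6-joint arm with a two-finger parallel gripper is mounted at the origin on the work surface. World frame = base frame: x ahead of the robot, y to its left, z up, the work surface at z = 0. Lengths are in mm, angles in rad, forces in N, time in s.
With the tool pointing down it reaches from about 275 to 750 mm from the base axis. Payload 10.2 kg.
Tool frame: the origin (TCP) lies midway between the tips of the shut fingers; the grasp point (between the pads) lies 19 mm behind it; z points along the fingers, y is the line along which they close (so a half turn about z gives the same grasp; the last joint's range is limited). The gripper opens to 85 mm and grips with 20 to 120 N. Pads are 22 mm wide; open, the fingers measure 114 mm over their backs; the gripper's body (76 mm by 85 mm) begins 54 mm behind the grasp point. The pads swing forward as they close: fully open they stand 13 mm farther back than shut.
Start: joints at [-1.465, 0.313, 1.498, -0, 1.331, -0.223], TCP at [169.514, -496.887, 231.294] pointing down, gripper open.
Joint ranges: [-2.94, 2.94], [-0.97, 2.17], [0.19, 2.56], [-1.23, 4.37], [0.02, 3.11], [-2.88, 2.88]. Speed limits (rad/s): [2.39, 2.39, 3.01, 3.14, 3.14, 3.14].

### API

Orientations are given as a unit quaternion [w, x, y, z].
In Python, from rig import ctrl gives the robot as it stands.
- The arm moves only by the tool send_rows, never from a script. Its argument "targets" is a list of rows, each a list of 7 numbers: the closure, from -1 (fully open) to 1 (shut), so that 0 is half open, then the shift along the tool's x, y, z in m, then the turn, a rotation vector about the tool's x, y, z in rad. In form: [[claw, dx, dy, dz, ax, ay, az], ...]. A call has exactly 10 rows; each row shifts and turns the commanded pose from where the row before left it, along the tool's axes as they then stand; what a row does not reach is not made up. A row lasts 1/8 s, in which the tool goes at most 62.5 mm and 10.7 degrees, less where a joint would pass 70% of its speed; a pose out of reach is approached as far as the arm can. A call with a gripper value outside its range is refused whole. The fingers move at their own pace and stop on an object; "squeeze" is the grip in N (left out, the last holds). Time passes only in rows, so rows that do not move let the fingers close, or fill a call up. It gives the time, the measured TCP pose, the force, the opening and the grip force at its end, in the units of the state.
- ctrl.sense(): the state, without advancing time (a new reading comes with each control period).
- ctrl.capture(name): name is "scene" or "side" or "wrist"; returns a dict with "img" (420x560x3 uint8, red, green, blue), "camera_matrix" (3x3 intrinsics, pixels), "R" (3x3) and "t" (3): a world point X has camera coordinates R X + t. Camera axes: x right, y down, z forward; pixel columns grow to the right and rows downward; lengths in mm; the calibration is good to about 2 mm. A picture is of the moment at which its call begins. There is no depth.
- ctrl.finish_job(): hands the job in; it is judged then, once.
Trained networks look in a picture, given as the dict that the camera call returned (one of the last four; its "shot" number tells which), for a name from the list of things; names that differ only in an ending like _2 or _b are one class to them, and where a whole thing is asked for, a point or a joint stands for the part that bears it (a point fixed in the world has none). Each returns a list of dicts, best first, with "score" (0 to 1); they miss things now and then, are a little off and sometimes report something else, mostly with a low value. They report only what shows in the picture. A call takes as long as a camera call. They do not tell look-alikes from the thing itself.
- ctrl.boxes_of(query, picture): "extent" ([left, top, width, height] in pixels, round what is visible of it).
- ctrl.landmark_of(query, picture): "point" ([column, row] in pixels: a listed point, or the origin of a listed thing).
The state is a dict: "time_s": time; "joints": joint angles; "dq": joint speeds; "tau": joint torques, N m; "eef_pos": TCP position; "ee_rot": TCP orientation; "force": force on the tool from outside, world axes, zero at the start; "wrist_torque": the same for the moment, N m; "grip_width": opening from 0.0 (shut) to 1.0 (fully open); "grip_force": force on a finger pad.
Only numpy, scipy, OpenCV 4.12 (cv2) and the standard library are available. Lean on these libraries where they do the work, as an engineer would, in place of code of your own. Each camera call takes 0.05 s, during which the arm holds its last target. There are 200 camera calls.

### The job

Free the circuit board in the bench holder: with the fingertips press the thumb release behind the sliding jaw right down (it stays down by itself), and only then push the jaw back along its bar until it meets its end stops. Nothing needs grasping: lift nothing, leave the board lying where it is in the holder and the other things on the bench undisturbed, and finish clear of everything.

Things in the scene. Friction and masses are not known exactly. Their poses are not given: they have to be found in the camera images.
- holder: Aluminium bench holder, fixed to the table: deck 120 mm wide (x), 340 mm long (y from -150 to +190 mm), 12 mm thick. Origin on the table surface; z up. A toothed bar runs along y, top 28 mm above the table. Fixed jaw: inner face at y = -85 mm, top at 72 mm. The sliding jaw opens towards the holder's +y; two low end stops (top 37 mm) for its cheeks stand beside the bar at y = +155 mm.
- jaw_face (a point): Centre of the sliding jaw's inner face (rubber-lined, towards the board), 62 mm above the table; axes as the holder's. Push here towards +y, fingertips above the board. The jaw is an upright aluminium plate, 100 mm wide (x), 14 mm thick, 30 to 78 mm above the table, with two side cheeks (54 mm over all in x, top 40 mm) reaching to 40 mm behind this face.
- jaw (a joint): Travel of the sliding jaw along the holder's +y in m: 0 = closed on the board (start), 0.070 = fully back against the end stops. The ratchet blocks it (0.5 mm play) until the release is pressed; then about 3 N slides it, and it stays where it is left.
- release_pad (a point): On top of the ribbed end of the black thumb release, a paddle 30 mm wide (x), 52 mm long, sloping up behind the jaw (towards +y). Its hinge lies along x, 22 mm behind the jaw's inner face, 26.5 mm above the table. This point is 43 mm along it from the hinge, 9 mm from the free end: 58 mm behind the jaw's inner face, 51 mm above the table when up, about 14 mm lower when fully down.
- release (a joint): Angle of the thumb release in rad: 0 = up (starts between 0 and 0.05), 0.35 = fully down against its stop. About 4 N downwards on its ribbed end turns it; it has a stiff hinge and stays where it is left. The pawl is clear of the teeth from 0.2 on.
- board: Loose circuit board, 100 mm (x) by 127 mm (y), 3 mm thick with chips and a copper heat pipe up to 11 mm above its underside; lies on the holder's two rails, underside 32 mm above the table, between the jaws. Origin at the centre of its underside.
- screwdriver: Loose screwdriver 170 mm long lying near the holder's robot side. Leave alone.
- jar: Loose small lidded white jar, 44 mm across, 45 mm tall, standing beside the sliding jaw. Origin under its centre. Leave alone.
- battery: Loose flat dark battery pack, 85 x 90 x 7 mm, beside the holder. Origin under its centre. Leave alone.
- bottle: Loose upright clear bottle, 52 mm across, 130 mm tall, beside the holder's fixed-jaw end. Origin under its centre. Leave alone.
- fan: Loose flat black laptop fan, 68 mm across with a side outlet, 11 mm thick, beyond the sliding-jaw end of the holder. Leave alone.
- memory: Loose green storage stick, 22 x 80 x 5 mm, near the holder. Leave alone.
- tray: Loose grey divided screw tray, 80 x 110 x 20 mm, beyond the fixed-jaw end of the holder. Leave alone.
There are look-alikes about, which are no part of the job. What is shaped like the board but red is not meant.

How it is judged:
By the outcome, as a careful person would: the job done as asked, in the order asked, and still so for the second after the job is handed in, with the robot touching nothing.
It also fails if it takes over 38 s, if anything falls off the work surface, if the arm or the gripper's body presses on something with over 40 N, if the wrist force passes 120 N, or if a joint passes its speed limit or range.

## Working session

There is one attempt and no reset: what is moved stays moved. The work goes in short steps, Python scripts to look and compute and a tool call to move; the robot and the scene stay as the last step left them, time stands still between calls to the robot, and variables do not carry over. Pictures are saved under pics/ and viewed, at most 10 in all, crops included, and the job is handed in when it is done.

Besides the shell and the picture viewer there is one more tool, called after "Call:" as a command line: name --pt "numbers of a row" for each row, then --argument value for the rest. send_rows: Moves the arm, as the interface text tells. Its arguments: {"type":"object","properties":{"targets":{"type":"array"},"squeeze":{"type":"number"}},"required":["targets"]}

```bash
mkdir -p pics; cat > h.py <<'E'
import numpy as np, cv2
from rig import ctrl
def save(n,p): cv2.imwrite(f'pics/{n}.png',cv2.cvtColor(p['img'],cv2.COLOR_RGB2BGR))
def ray(p,uv):
    K,R,t=[np.array(p[k],float) for k in('camera_matrix','R','t')]
    d=R.T@np.linalg.solve(K,[*uv,1]); return -R.T@t,d
def atz(p,uv,z):
    c,d=ray(p,uv); return c+d*(z-c[2])/d[2]
def proj(p,X):
    q=np.array(p['R'])@np.array(X,float)+np.array(p['t']).ravel(); q=np.array(p['camera_matrix'])@q; return q[:2]/q[2]
E
python3 - <<'E'
from h import *
P={n:ctrl.capture(n) for n in('scene','side','wrist')}
Z=dict(holder=0,jaw_face=62,release_pad=51,board=32,jar=0,battery=0,bottle=0)
for n,p in P.items():
    save(n+'0',p)
    for q,z in Z.items():
        print(n,q,[(round(r['score'],2),np.round(r['point']).tolist(),np.round(atz(p,r['point'],z)[:2]).tolist()) for r in ctrl.landmark_of(q,p)[:3]])
s=ctrl.sense();print(s['ee_rot'],s['eef_pos'],s['time_s'])
E
cd pics; python3 -c "
import cv2,numpy as np
a,b=[cv2.imread(f'{n}0.png') for n in('scene','side')]
cv2.imwrite('both.png',cv2.resize(np.hstack([a,b]),(800,300)))"
```

```text
scene holder [(0.85, [266.0, 241.0], [553.0, 47.0])]
scene jaw_face [(0.95, [270.0, 240.0], [574.0, 79.0])]
scene release_pad [(0.62, [275.0, 261.0], [606.0, 123.0])]
scene board [(0.92, [379.0, 299.0], [517.0, 368.0]), (0.84, [169.0, 179.0], [585.0, -272.0]), (0.83, [414.0, 238.0], [320.0, 344.0])]
scene jar [(0.71, [235.0, 289.0], [705.0, 81.0])]
scene battery [(0.63, [222.0, 253.0], [652.0, -14.0])]
scene bottle [(0.67, [212.0, 210.0], [569.0, -129.0])]
side holder [(0.93, [256.0, 215.0], [555.0, 28.0]), (0.43, [179.0, 247.0], [678.0, 248.0])]
side jaw_face [(0.73, [244.0, 206.0], [567.0, 76.0]), (0.39, [223.0, 217.0], [596.0, 143.0])]
side release_pad [(0.68, [318.0, 224.0], [355.0, 38.0]), (0.5, [225.0, 215.0], [603.0, 123.0])]
side board [(0.96, [295.0, 160.0], [555.0, -253.0]), (0.79, [262.0, 207.0], [539.0, 23.0]), (0.62, [211.0, 296.0], [489.0, 382.0])]
side jar [(0.55, [206.0, 212.0], [695.0, 82.0])]
side battery [(0.73, [234.0, 198.0], [657.0, -17.0]), (0.64, [324.0, 193.0], [416.0, -168.0]), (0.44, [255.0, 240.0], [506.0, 126.0])]
side bottle [(0.98, [275.0, 184.0], [573.0, -140.0]), (0.4, [324.0, 192.0], [415.0, -171.0])]
wrist holder []
wrist jaw_face []
wrist release_pad []
wrist board [(0.58, [160.0, 98.0], [214.0, -348.0])]
wrist jar []
wrist battery []
wrist bottle []
[-2.53628042e-05  9.86513728e-01  1.63678540e-01  4.75279058e-06] [ 169.53457324 -496.87621638  231.26450779] 1.2
```

View pics/scene0.png

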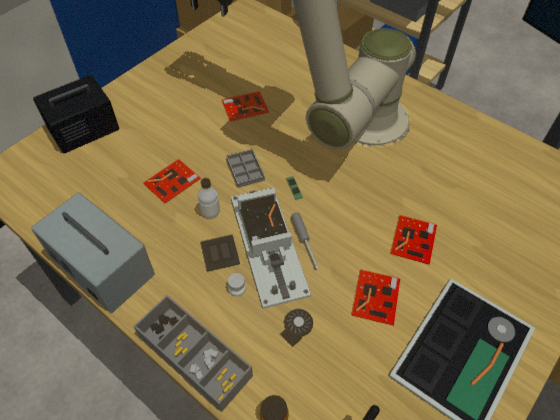

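View pics/side0.png

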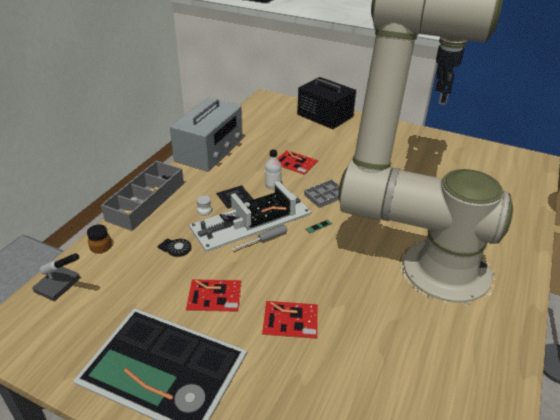

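The one bench holder is at scene (266,241) / side (256,215), with the black board in it. The red boards at scene (245,105), (172,180), (414,240) and (377,297) are look-alikes. The black/green tray bottom right isn't in the holder either. The jaw is at scene (270,240), with the release behind it at about (275,261).

```bash
python3 - <<'E'
from h import *
p=ctrl.capture('wrist')
from scipy.spatial.transform import Rotation as Ro
s=ctrl.sense(); q=s['ee_rot']; R=Ro.from_quat([q[1],q[2],q[3],q[0]]).as_matrix()
c=-np.array(p['R']).T@np.array(p['t']).ravel()
print('cam in tool',R.T@(c-s['eef_pos']),'axis',R.T@np.array(p['R'])[2]); print(R.round(3))
for n in('scene','side'):
    p=ctrl.capture(n)
    print(n,[np.round(r['extent']).tolist() for r in ctrl.boxes_of('holder',p)[:1]])
    for uv in ([(234,197),(274,190),(263,304),(309,293)] if n=='scene' else []): print(uv,atz(p,uv,12).round())
d=np.array([570,-0])
# tool-frame shift to a viewing pose
print(R.T@(np.array([520,70,330])-s['eef_pos']))
E
```

```text
cam in tool [  80.66523937   -0.76179463 -142.35446246] axis [-3.14517096e-01 -2.33917328e-04  9.49251780e-01]
[[ 0.946  0.323  0.   ]
 [ 0.323 -0.946 -0.   ]
 [ 0.     0.    -1.   ]]
scene [[231.0, 189.0, 80.0, 118.0]]
(234, 197) [ 506. -106.   12.]
(274, 190) [418. -38.  12.]
(263, 304) [695. 162.  12.]
(309, 293) [603. 227.  12.]
side [[192.0, 182.0, 117.0, 71.0]]
[ 514.76761913 -423.33301063  -98.69766772]
```

Call:
send_rows --pt "1 0.048 -0.0355 0 0 0 0" --pt "1 0.048 -0.0355 0 0 0 0" --pt "1 0.048 -0.0355 0 0 0 0" --pt "1 0.048 -0.0355 0 0 0 0" --pt "1 0.048 -0.0355 0 0 0 0" --pt "1 0.048 -0.0355 0 0 0 0" --pt "1 0.048 -0.0355 0 0 0 0" --pt "1 0.048 -0.0355 0 0 0 0" --pt "1 0.048 -0.0355 0 0 0 0" --pt "1 0.048 -0.0355 0 0 0 0" --squeeze 40

```text
time_s: 2.7
eef_pos: [510.1, -4.1, 231.5]
ee_rot: [0.0, 0.987, 0.164, 0.0]
force: [-0.3, -1.2, 0.7]
grip_width: -0.001
grip_force: 0.0
```

Call:
send_rows --pt "1 0.048 -0.0355 0 0 0 0" --pt "1 0.048 -0.0355 0 0 0 0" --pt "1 0.032 -0.0235 0 0 0 0" --pt "1 0 0 0 0 0 -0.157" --pt "1 0 0 0 0 0 -0.157" --pt "1 0 0 0 0 0 -0.157" --pt "1 0 0 0 0 0 -0.156" --pt "1 0 0 0 0 0 0" --pt "1 0 0 0 0 0 0" --pt "1 0 0 0 0 0 0"

```text
time_s: 3.95
eef_pos: [599.8, 124.9, 231.3]
ee_rot: [-0.0, 0.888, 0.459, -0.0]
force: [0.2, -0.5, -0.1]
grip_width: 0.001
grip_force: 0.0
```

```bash
python3 - <<'E'
from h import *
p=ctrl.capture('wrist');save('w1',p)
s=ctrl.sense();print(s['eef_pos'],s['ee_rot'],s['time_s'],s['grip_width'],s['force'])
for q,z in dict(holder=0,jaw_face=62,release_pad=51,board=32,jar=0).items():
    print(q,[(round(r['score'],2),np.round(r['point']).tolist(),np.round(atz(p,r['point'],z)[:2]).tolist()) for r in ctrl.landmark_of(q,p)[:3]])
E
```

```text
[599.80134626 124.87802637 231.27048063] [-2.26680365e-05  8.88250442e-01  4.59359502e-01 -3.76272248e-06] 4.0 0.0025824662698764717 [-0.38845727 -0.26547942 -1.00355091]
holder []
jaw_face [(0.63, [285.0, 238.0], [572.0, 78.0])]
release_pad [(0.59, [282.0, 190.0], [599.0, 123.0])]
board [(0.69, [89.0, 63.0], [513.0, 338.0])]
jar [(0.91, [369.0, 158.0], [700.0, 83.0])]
```

View pics/w1.png

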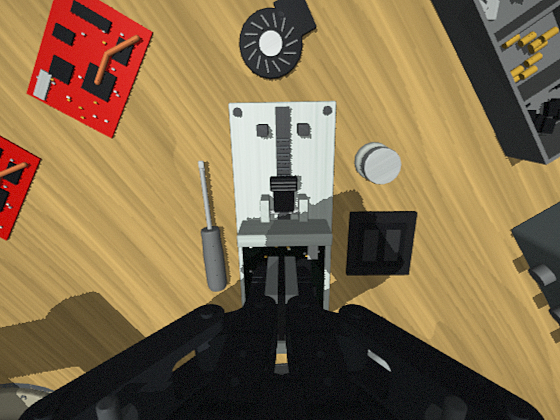

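The wrist view shows the holder end-on and level. The jaw's top edge is at rows 222–245, the ribbed release end is near (284,183), and the end stops are at (263,131) and (303,131).

```bash
python3 - <<'E'
from h import *
p=ctrl.capture('wrist')
a,b=atz(p,(229,103),12),atz(p,(335,103),12);print(a,b,np.linalg.norm(a-b))
yaw=np.arctan2(*(b-a)[[1,0]]);print('yaw',yaw)
y=np.array([-np.sin(yaw),np.cos(yaw),0]);x=np.array([np.cos(yaw),np.sin(yaw),0])
O=(a+b)/2-190*y;O[2]=0;print('O',O)
for uv,z in [((284,223),78),((284,246),78),((285,177),54),((284,190),51),((283,131),37)]:
    w=atz(p,uv,z)-O;print(uv,w@x,w@y)
q=ctrl.sense()['ee_rot'];print('tool x ang',2*np.arctan2(q[2],q[1]),'holder y ang',yaw+np.pi/2)
E
python3 -c "
import cv2
a=cv2.imread('pics/w1.png')[95:275,200:420];cv2.imwrite('pics/w1c.png',cv2.resize(a,(704,576),interpolation=2))"
```

```text
[601.97886486 228.90211277  12.        ] [697.63725752 161.31722257  12.        ] 117.1249139554167
yaw -0.6150906626334868
O [540.17187275  39.93265203   0.        ]
(284, 223) 1.9788464714209986 73.30697021461651
(284, 246) 2.0562722489477743 47.58645152837079
(285, 177) 3.114524779691803 115.89702159554741
(284, 190) 2.1345084697606524 101.02531896645394
(283, 131) 1.018893892981341 161.68359967265414
tool x ang 0.9555158025617914 holder y ang 0.9557056641614098
```

View pics/w1c.png

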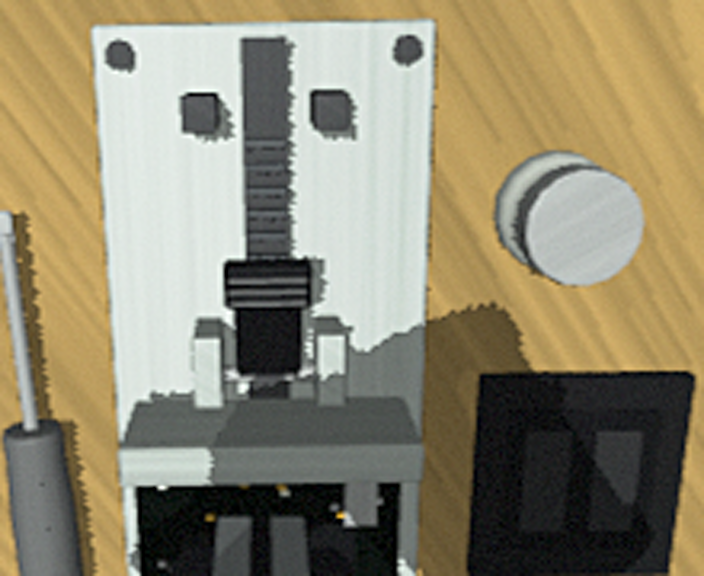

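Call:
send_rows --pt "1 0.001 0.002 0.044 0 0 0" --pt "1 0 0 0.044 0 0 0" --pt "1 0 0 0.044 0 0 0" --pt "1 0 0 0.039 0 0 0" --pt "1 0 0 0.003 0 0 0" --pt "1 0 0 0.003 0 0 0" --pt "1 0 0 0.003 0 0 0" --pt "1 0 0 0.003 0 0 0" --pt "1 0 0 0.003 0 0 0" --pt "1 0 0 0 0 0 0"

```text
time_s: 5.55
eef_pos: [602.2, 124.5, 45.5]
ee_rot: [0.0, 0.888, 0.46, 0.0]
force: [0.4, 0.7, 3.1]
grip_width: -0.0
grip_force: 1.2
```

```bash
python3 - <<'E'
from h import *
p=ctrl.capture('wrist');save('w2',p)
s=ctrl.sense();print(s['eef_pos'],s['time_s'],s['force'],s['wrist_torque'])
E
```

```text
[602.1808586  124.46061385  45.45224773] 5.6 [ 1.04659233 -0.83822334  2.74901681] [ 0.07396349 -0.21917052 -0.04023426]
```

View pics/w2.png

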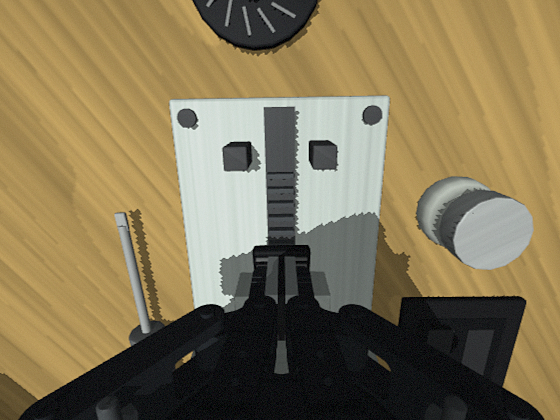

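The tips at about (282,262) are on the ribbed end, which shows centred at (282,250). The force is about 3 N, so it is turning. I'll keep pressing down.

Call:
send_rows --pt "1 0 0 0.001 0 0 0" --pt "1 0 0 0.001 0 0 0" --pt "1 0 0 0.001 0 0 0" --pt "1 0 0 0.001 0 0 0" --pt "1 0 0 0.001 0 0 0" --pt "1 0 0 0.001 0 0 0" --pt "1 0 0 0.001 0 0 0" --pt "1 0 0 0.001 0 0 0" --pt "1 0 0 0 0 0 0" --pt "1 0 0 0 0 0 0"

```text
time_s: 6.85
eef_pos: [601.9, 124.5, 37.1]
ee_rot: [-0.0, 0.888, 0.46, -0.0]
force: [1.8, 0.7, 1.4]
grip_width: 0.001
grip_force: 1.1
```

Call:
send_rows --pt "1 0 0 0.0005 0 0 0" --pt "1 0 0 0.0005 0 0 0" --pt "1 0 0 0.0005 0 0 0" --pt "1 0 0 0.0005 0 0 0" --pt "1 0 0 0.0005 0 0 0" --pt "1 0 0 0.0005 0 0 0" --pt "1 0 0 0 0 0 0" --pt "1 0 0 0 0 0 0" --pt "1 0 0 0 0 0 0" --pt "1 0 0 0 0 0 0"

```text
time_s: 8.1
eef_pos: [602.3, 124.5, 36.0]
ee_rot: [0.0, 0.888, 0.46, 0.0]
force: [-5.4, 0.4, 16.7]
grip_width: -0.004
grip_force: 8.4
```

Stop reached: the arm is about 1.7 mm short of its target and the force has risen to 17 N. I'll press slightly more, lift, and check.

Call:
send_rows --pt "1 0 0 0.0006 0 0 0" --pt "1 0 0 0.0006 0 0 0" --pt "1 0 0 0 0 0 0" --pt "1 0 0 -0.01 0 0 0" --pt "1 0 0 -0.035 0 0 0" --pt "1 0 0 -0.055 0 0 0" --pt "1 -0.03 0 -0.01 0 0 0" --pt "1 -0.05 0 0 0 0 0" --pt "1 0 0 0 0 0 0" --pt "1 0 0 0 0 0 0"

```text
time_s: 9.35
eef_pos: [556.0, 59.3, 143.0]
ee_rot: [-0.0, 0.888, 0.46, -0.0]
force: [-0.3, 0.4, -0.3]
grip_width: -0.001
grip_force: 0.0
```

```bash
python3 - <<'E'
from h import *
p=ctrl.capture('wrist')
s=ctrl.sense();print(s['eef_pos'],s['time_s'],s['force'])
for q,z in dict(jaw_face=62,release_pad=37).items():
    print(q,[(round(r['score'],2),np.round(r['point']).tolist(),np.round(atz(p,r['point'],z)[:2]).tolist()) for r in ctrl.landmark_of(q,p)[:2]])
O=np.array([540.2,39.9]);y=np.array([.577,.817]);x=np.array([.817,-.577])
w=s['eef_pos'][:2]-O;print('tcp holder',w@x,w@y)
for yy,z in[(106,37),(106,51)]: print(yy,z,proj(p,[*(O+2*x+yy*y),z]))
save('w3',p)
E
```

```text
[556.12638599  59.6309213  142.88104024] 9.4 [ 0.35698242 -0.22766023  0.33575134]
jaw_face [(0.88, [285.0, 187.0], [572.0, 78.0])]
release_pad [(0.97, [278.0, 104.0], [602.0, 129.0])]
tcp holder 1.62711576271028 25.309687420589864
106 37 [282.42285334 107.95599396]
106 51 [282.49449235 107.96508047]
```

View pics/w3.png

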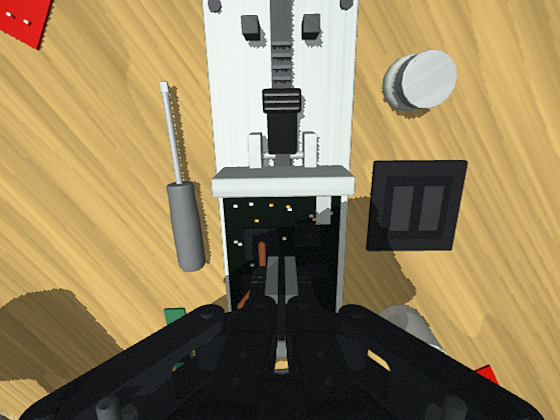

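The release is down at (282,100), the jaw top edge is at row 187, and the tips are above the board with about 11 mm to the jaw face. Next I'll lower to z = 56 and start the push.

Call:
send_rows --pt "1 0 0 0.04 0 0 0" --pt "1 0 0 0.035 0 0 0" --pt "1 0 0 0.012 0 0 0" --pt "1 0.006 0 0 0 0 0" --pt "1 0.004 0 0 0 0 0" --pt "1 0.004 0 0 0 0 0" --pt "1 0.004 0 0 0 0 0" --pt "1 0.004 0 0 0 0 0" --pt "1 0.004 0 0 0 0 0" --pt "1 0.004 0 0 0 0 0"

```text
time_s: 10.75
eef_pos: [573.2, 83.9, 56.1]
ee_rot: [-0.0, 0.888, 0.46, -0.0]
force: [-2.3, -2.8, 2.2]
grip_width: -0.002
grip_force: 1.6
```

It's sliding at about 3.6 N.

Call:
send_rows --pt "1 0.005 0 0 0 0 0" --pt "1 0.005 0 0 0 0 0" --pt "1 0.005 0 0 0 0 0" --pt "1 0.005 0 0 0 0 0" --pt "1 0.005 0 0 0 0 0" --pt "1 0.005 0 0 0 0 0" --pt "1 0.005 0 0 0 0 0" --pt "1 0.005 0 0 0 0 0" --pt "1 0.003 0 0 0 0 0" --pt "1 0.001 0 0 0 0 0"

```text
time_s: 12.0
eef_pos: [598.6, 119.8, 55.9]
ee_rot: [-0.0, 0.888, 0.46, -0.0]
force: [-2.5, -1.1, 0.2]
grip_width: -0.003
grip_force: 1.5
```

Call:
send_rows --pt "1 0.001 0 0 0 0 0" --pt "1 0.001 0 0 0 0 0" --pt "1 0.001 0 0 0 0 0" --pt "1 0.001 0 0 0 0 0" --pt "1 0.001 0 0 0 0 0" --pt "1 0.001 0 0 0 0 0" --pt "1 0.001 0 0 0 0 0" --pt "1 0 0 0 0 0 0" --pt "1 0 0 0 0 0 0" --pt "1 0 0 0 0 0 0"

```text
time_s: 13.25
eef_pos: [602.4, 125.1, 56.1]
ee_rot: [0.0, 0.888, 0.46, -0.0]
force: [-4.3, -2.9, -0.8]
grip_width: 0.002
grip_force: 2.5
```

Call:
send_rows --pt "1 0.001 0 0 0 0 0" --pt "1 0.001 0 0 0 0 0" --pt "1 0.001 0 0 0 0 0" --pt "1 0.001 0 0 0 0 0" --pt "1 0.001 0 0 0 0 0" --pt "1 0 0 0 0 0 0" --pt "1 0 0 0 0 0 0" --pt "1 0 0 0 0 0 0" --pt "1 0 0 0 0 0 0" --pt "1 0 0 0 0 0 0"

```text
time_s: 14.5
eef_pos: [602.5, 125.3, 56.1]
ee_rot: [0.001, 0.888, 0.46, -0.006]
force: [-24.1, -25.3, 12.3]
grip_width: -0.0
grip_force: 17.1
```

The jaw is hard against the stops: 37 N and no further motion. I'll back off and lift clear.

Call:
send_rows --pt "1 -0.01 0 0 0 0 0" --pt "1 -0.015 0 0 0 0 0" --pt "1 0 0 -0.04 0 0 0" --pt "1 0 0 -0.05 0 0 0" --pt "1 0 0 -0.05 0 0 0" --pt "1 0 0 -0.04 0 0 0" --pt "1 0 0 0 0 0 0" --pt "1 0 0 0 0 0 0" --pt "1 0 0 0 0 0 0" --pt "1 0 0 0 0 0 0"

```text
time_s: 15.75
eef_pos: [590.9, 109.0, 235.3]
ee_rot: [-0.0, 0.888, 0.46, -0.001]
force: [0.7, -0.1, 0.3]
grip_width: 0.0
grip_force: 0.0
```

```bash
python3 - <<'E'
from h import *
p=ctrl.capture('wrist');save('w4',p)
s=ctrl.sense();print(s['eef_pos'],s['time_s'],s['force'])
for q,z in dict(jaw_face=62,release_pad=37,jar=0).items():
    print(q,[(round(r['score'],2),np.round(r['point']).tolist(),np.round(atz(p,r['point'],z)[:2]).tolist()) for r in ctrl.landmark_of(q,p)[:2]])
E
```

```text
[590.94891679 108.9856927  235.4711796 ] 15.8 [-0.19238045 -0.12477752  0.57675004]
jaw_face [(0.89, [284.0, 158.0], [611.0, 134.0]), (0.59, [282.0, 380.0], [442.0, -103.0])]
release_pad [(0.84, [280.0, 96.0], [642.0, 186.0])]
jar [(0.55, [366.0, 141.0], [698.0, 86.0])]
```

View pics/w4.png

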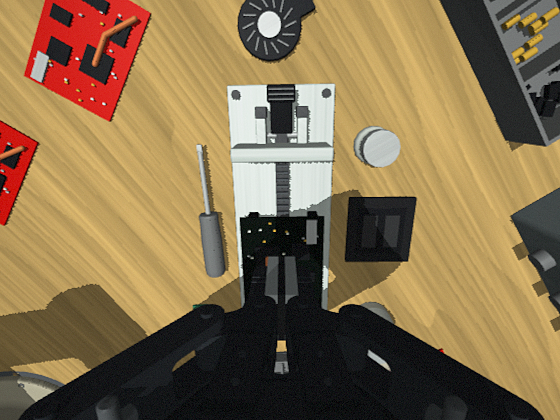

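The jaw (281,153) is back against the stops, the release (281,93) is down, and the board (283,240), jar, battery and screwdriver are where they were. The arm is clear, so I'm handing in.

```bash
python3 -c "
from rig import ctrl
print(ctrl.finish_job())"
```

```text
the job is handed in; nothing more can be done
None
```

I pressed the release down to its stop, then pushed the jaw back until it hit its end stops; the board stayed in the holder, the arm is clear, and the job was handed in at about 16 s.

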